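Pin back the sprung chain take-up of the noodle machine's drive

ROBOT

A 6-joint arm with a two-finger parallel gripper is mounted at the origin on a cart in front of the work surface, level with it; the furniture and walls round the work are solid. World frame = base frame: x ahead of the robot, y to its left, z up, the work surface at z = 0. Lengths are in m, angles in rad, forces in N, time in s.
With the tool pointing down it reaches from about 0.425 to 0.925 m from the base axis. Payload 12.5 kg.
Tool frame: the origin (TCP) lies midway between the tips of the shut fingers; the grasp point (between the pads) lies 19 mm behind it; z points along the fingers, y is the direction in which the jaws open and shut (so a half turn about z gives the same grasp; the last joint's range is limited). The gripper opens to 85 mm and grips with 20 to 120 N. Pads are 22 mm wide; open, the fingers measure 114 mm over their backs; the gripper's body (76 mm by 85 mm) begins 54 mm behind the grasp point. The pads swing forward as they close: fully open they stand 13 mm farther back than shut.
Start: joints at [-1.251, 0.491, 1.559, -0, 1.092, -0.106], TCP at [0.258, -0.569, 0.231] pointing down, gripper open.
Joint ranges: [-3.1, 3.1], [-0.84, 2.19], [0.05, 2.79], [-1.13, 4.28], [0.06, 2.93], [-2.69, 2.69]. Speed limits (rad/s): [2.22, 2.22, 2.79, 3.14, 3.14, 3.14].

INTERFACE

Orientations are given as a 3x3 rotation matrix whose columns are the frame's x, y, z axes.
In Python, from rig import telemetry, cams, bot gives the robot as it stands.
- The arm moves only by the tool apply_moves, never from a script. Its argument "moves" is a list of rows, each an object with "hand": the finger opening in m, from 0 to 0.0854; "linear": the shift along the tool's x, y, z in m, a list of three; "twist": the turn about the tool's z in degrees. A call has 1 to 12 rows; each row is the pose to reach, as a shift and turn from the pose commanded when the call began, along the tool's axes at that moment; what a row does not reach only later rows make up. A row lasts 1/8 s, in which the tool goes at most 62.5 mm and 10.7 degrees, less where a joint would pass 70% of its speed; a pose out of reach is approached as far as the arm can. A call with a gripper value outside its range is refused whole. The fingers move at their own pace and stop on an object; the grip force is fixed at half the most. Time passes only in rows, so rows that repeat a pose let the fingers close. It gives the time, the measured TCP pose, the force and the opening at its end, in the units of the state.
- telemetry.state(): the state, without advancing time (a new reading comes with each control period).
- cams.snapshot(name): name is "scene" or "top"; returns a dict with "img" (480x640x3 uint8, blue, green, red), "vfov" (degrees; the focal length in pixels is half the picture's height over the tangent of half this angle, whatever the lens; pixels are square), "cx", "cy" (the principal point, pixels), "T" (4x4, takes a point from camera to world coordinates). Camera axes: x right, y up, looking along -z (the intrinsics and any distortion apply to the point x, -y, -z); pixel columns grow to the right and rows downward; lengths in m; the calibration is good to about 2 mm. A picture is of the moment at which its call begins. There is no depth.
- bot.finish_job(): hands the job in, once; it reports no verdict.
The state is a dict: "time_s": time; "joint_pos": joint angles; "joint_velocities": joint speeds; "joint_torque": joint torques, N m; "ee_pos": TCP position; "tool_rot": TCP orientation; "ft_force": force on the tool from outside, world axes, zero at the start; "moment": the same for the moment, N m; "width": finger opening in m.
Only numpy, scipy, OpenCV 4.12 (cv2) and the standard library are available. Lean on these libraries where they do the work, as an engineer would, in place of code of your own. Each camera call takes 0.05 s, during which the arm holds its last target.

TASK

The noodle machine's chain is off for washing: lock its take-up open so that the chain can go back on. Take the locking pin out of its stand, put it down through the hole in the tension wheel, and with it turn the wheel back against its spring (anticlockwise seen from above), holding the wheel so that it does not fly back, until you feel the pin drop into the hidden bore below; press it gently fully home and let go, leaving the wheel locked and the other things on the worktop where they are.

Things in the scene. Friction and masses are not known exactly. Their poses are not given: they have to be found in the camera images.
- tensioner: chain drive unit, fixed on the worktop: aluminium base plate 240 x 170 x 8 mm with the tension wheel on it and two small sprockets at its far end. Origin: on the worktop, under the wheel's axis; z up, +x towards the sprockets (away from the robot at yaw 0). The base reaches from -90 to +150 mm in x, +-85 mm in y.
- wheel_axis (a point): point on the vertical axis of the tension wheel, level with the flat of its top, 45 mm above the worktop. The wheel: flat, steel, 160 mm across, 10 mm thick, round rim 1 mm above the flat, hub 11 mm above it, a short arm with a black roller on its edge.
- tension_wheel (a joint): angle of the tension wheel: 0 = at rest on its stop, grows anticlockwise seen from above, end stop at 1.5 rad. A spring always turns it back to 0: 0.18 N m at 0, 0.36 N m at 1 rad (3 to 7 N at the hole). The lock bore lies under the wheel's hole somewhere between 0.78 and 1.22 rad, different every time and not to be seen.
- wheel_hole (a point): centre of the mouth of the wheel's only hole, on the top flat, 55 mm from the axis, 13 mm wide, 2 mm chamfer, right through; turns with the wheel, at rest 2.64 rad (151 deg) from the tensioner's +x. 3 mm under the wheel lies a flat steel ring (32 mm above the worktop) on which the pin's tip can slide; its one lock bore, also at 55 mm, is 12.5 mm wide, 2 mm chamfer, 24 mm deep.
- locking_pin: steel pin, about 80 g: round shank 10 mm x 30 mm, collar 18 mm wide x 4 mm, flat upright grip 36 mm (its x) x 14 mm (its y), 34 mm high. Origin: centre of the collar's underside, z up; the grip is 4 to 38 mm above it. Starts upright in the stand, collar on the stand's top. Tip on the ring under the wheel: collar 17 mm above the wheel. Fully home: collar on the wheel.
- pin_tip (a point): end of the pin's shank, 30 mm below its origin; the last 5 mm taper to 5 mm width
- pin_stand: small grey plastic block, fixed, 44 x 44 mm and 40 mm high (foot 64 x 64 mm), with a 13 mm through hole in its centre that holds the pin. Origin: centre of its underside.
- kitchen_timer: bystander: small white timer lying flat, 62 x 62 x 20 mm, origin at the centre of its underside
- salt_shaker: bystander: salt shaker, 44 mm wide, 90 mm high, origin at the centre of its underside
- steel_cup_b: bystander: steel cup, 72 mm wide, 63 mm high, origin at the centre of its underside
Not all that is in view belongs to the job. Of the things shaped like the locking_pin, the steel one is meant.

How it is judged:
On the way, in this order (a step that is already met when the one before it is completed fails the run):
1. the pin's tip is down in the wheel's hole, the wheel still near its rest (z of pin_tip in the frame of wheel_hole below -0.005 m and horizontal distance between pin_tip and wheel_hole below 0.006 m and value of joint tension_wheel below 0.3 rad), for 0.1 s.
2. the wheel is turned back by more than 0.6 rad with the pin in its hole (value of joint tension_wheel above 0.6 rad and z of pin_tip in the frame of wheel_hole below -0.005 m and horizontal distance between pin_tip and wheel_hole below 0.008 m), for 0.1 s.
At the end, for the whole second after the job is handed in: the pin stands in the wheel's hole and the lock bore, its collar within 3 mm of the wheel's top and within 4 mm of the hole's centre, upright within 0.15 rad, released and at rest; the wheel is held turned back between 0.7 and 1.3 rad (z of locking_pin in the frame of wheel_hole below 0.003 m and horizontal distance between locking_pin and wheel_hole below 0.004 m and angle between locking_pin's own z axis and vertical below 0.15 rad and value of joint tension_wheel between 0.7 and 1.3 rad and linear speed of locking_pin below 0.02 m/s); the robot touches nothing.
It fails at once if the pin is forced: more than 60 N between it and the drive unit (wheel and ring included) (contact force between locking_pin and tensioner above 60 N).
It fails at once if the wheel is let fly back (faster than 4 rad/s) (velocity of joint tension_wheel below -4 rad/s).
It fails at once if a bystander is moved by more than 30 mm (distance of any of kitchen_timer, salt_shaker, steel_cup_b from where it was at the start of the episode above 0.03 m).
It also fails if it takes over 51 s, if anything falls off the work surface, if the arm or the gripper's body presses on something with over 40 N, if the wrist force passes 120 N, or if a joint passes its speed limit or range.

## Working session

There is one attempt and no reset: what is moved stays moved. The work goes in short steps, Python scripts to look and compute and a tool call to move; the robot and the scene stay as the last step left them, time stands still between calls to the robot, and variables do not carry over. Pictures are saved under pics/ and viewed, and the job is handed in when it is done.

Besides the shell and the picture viewer there is one more tool, called after "Emit:" as name(argument=value, ...) on one line, values as JSON. apply_moves: Moves the arm, as the interface text tells. Its arguments: {"type":"object","properties":{"moves":{"type":"array","items":{"type":"object","properties":{"hand":{"type":"number"},"linear":{"type":"array","items":{"type":"number"}},"twist":{"type":"number"}}}}},"required":["moves"]}

```bash
ls; mkdir -p pics; python3 - <<'E'
from rig import telemetry,cams
import cv2
s=telemetry.state(); print(s)
for n in("scene","top"):
    c=cams.snapshot(n); cv2.imwrite(f"pics/{n}0.png",c["img"]); print({k:v for k,v in c.items() if k!="img"})
E
```

```text
pics
{'time_s': 0.0, 'joint_pos': array([-1.25059521e+00,  4.91583720e-01,  1.55948430e+00, -9.93402446e-06,
        1.09171122e+00, -1.05608734e-01]), 'joint_velocities': array([-0.00049798, -0.00151111, -0.00064904,  0.00072036,  0.00223113,
       -0.00108497]), 'joint_torque': array([ 3.76530725e-04, -6.18461967e+01, -2.61590374e+01, -9.71183863e-05,
        4.15198621e-03, -1.53736949e-05]), 'ee_pos': array([ 0.25809778, -0.5689507 ,  0.23070073]), 'tool_rot': array([[ 9.10702646e-01,  4.13062397e-01, -3.81853739e-04],
       [ 4.13062558e-01, -9.10701961e-01,  1.12349779e-03],
       [ 1.16319740e-04, -1.18090189e-03, -9.99999296e-01]]), 'ft_force': array([ 0.22778346, -0.45639549,  0.53164851]), 'moment': array([-0.04292557,  0.04373855, -0.02963349]), 'width': 0.08530819731971348}
{'vfov': 50.26195986559548, 'cx': 322.3807756208198, 'cy': 229.85888652265206, 'T': array([[ 0.61711121,  0.45390765, -0.64276091, -0.25649076],
       [-0.78670387,  0.33881957, -0.516041  , -0.8595578 ],
       [-0.01645498,  0.82411719,  0.56618027,  0.82957308],
       [ 0.        ,  0.        ,  0.        ,  1.        ]])}
{'vfov': 53.962241292395134, 'cx': 319.3566087211881, 'cy': 242.03758081188857, 'T': array([[-0.01305246,  0.99570107, -0.09170063,  0.52536309],
       [-0.99973823, -0.0147186 , -0.0175166 , -0.19234905],
       [-0.01879101,  0.09144799,  0.99563254,  1.05566476],
       [ 0.        ,  0.        ,  0.        ,  1.        ]])}
```

View pics/scene0.png

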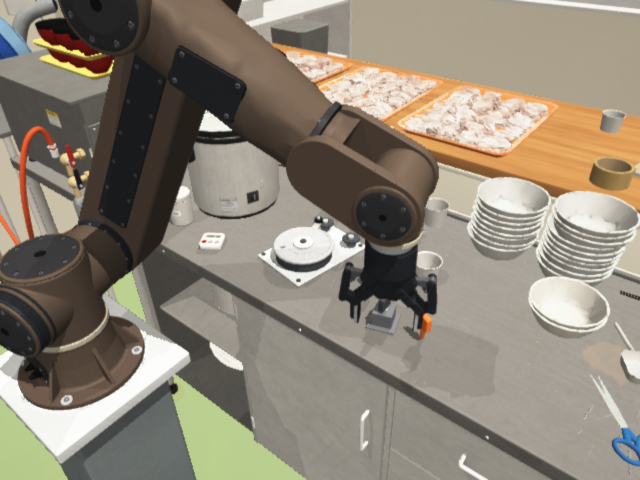

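View pics/top0.png

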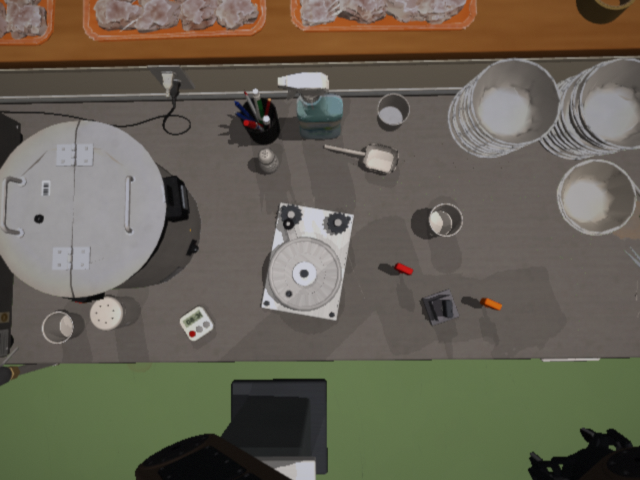

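The top view shows the wheel hub near (303,273), its hole near (289,293) and the pin in its stand near (440,307). There are red and orange decoys near (403,268) and (490,304). I'll enlarge these.

```bash
python3 - <<'E'
import cv2
im=cv2.imread("pics/top0.png")
a=im[195:330,255:355];b=im[280:335,400:510]
cv2.imwrite("pics/t_wheel.png",cv2.resize(a,None,fx=4.4,fy=4.4,interpolation=cv2.INTER_CUBIC))
cv2.imwrite("pics/t_pin.png",cv2.resize(b,None,fx=7,fy=7,interpolation=cv2.INTER_CUBIC))
im=cv2.imread("pics/scene0.png")
cv2.imwrite("pics/s_w.png",cv2.resize(im[210:340,250:450],None,fx=4,fy=4,interpolation=cv2.INTER_CUBIC))
E
```

```text
(no output)
```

View pics/t_wheel.png

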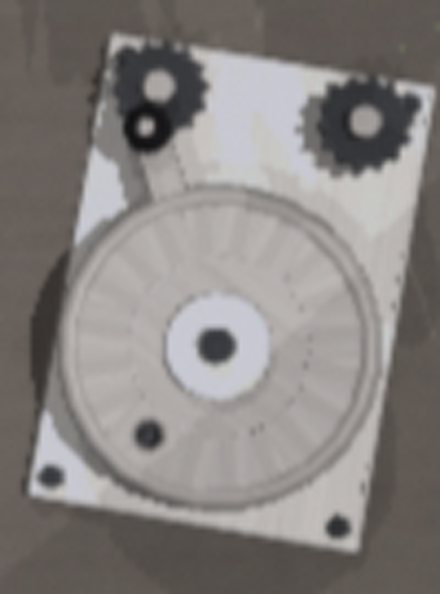

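View pics/t_pin.png

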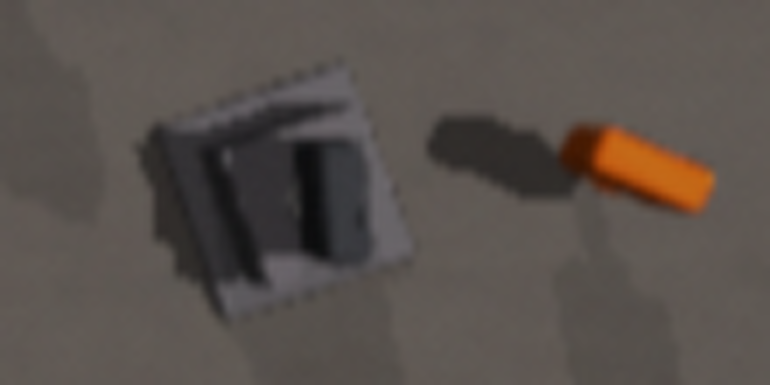

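View pics/s_w.png

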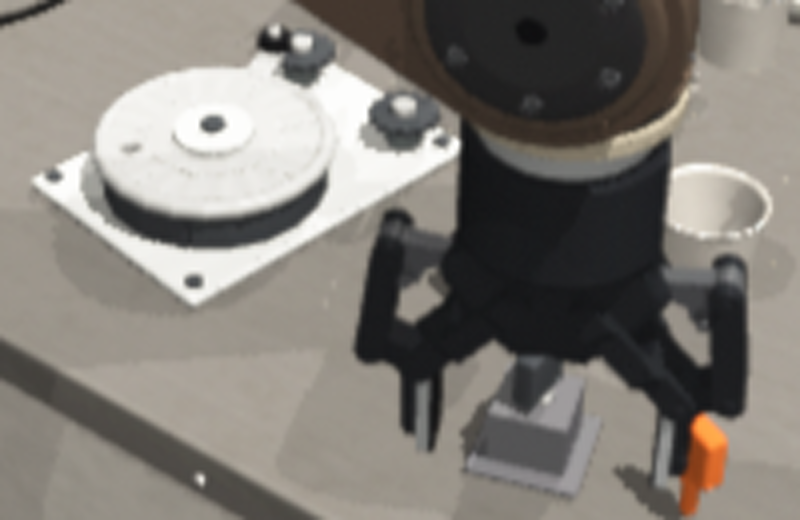

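```bash
cat > h.py <<'E'
import numpy as np, pickle, cv2
def cam(c):
    f=240/np.tan(np.radians(c["vfov"]/2)); return f,c["cx"],c["cy"],np.array(c["T"])
def proj(c,P):
    f,cx,cy,T=cam(c); P=np.atleast_2d(P); q=(P-T[:3,3])@T[:3,:3]
    return np.stack([cx+f*q[:,0]/-q[:,2], cy-f*q[:,1]/-q[:,2]],1)
def ray(c,uv,z):
    f,cx,cy,T=cam(c); d=T[:3,:3]@np.array([(uv[0]-cx)/f,-(uv[1]-cy)/f,-1]); o=T[:3,3]
    return o+d*(z-o[2])/d[2]
E
python3 - <<'E'
from rig import cams
import pickle,numpy as np
from h import *
C={n:cams.snapshot(n) for n in("scene","top")}
pickle.dump(C,open("C0.pkl","wb"))
t,s=C["top"],C["scene"]
tc=lambda p:((p[0]+.5)/4.4-.5+255,(p[1]+.5)/4.4-.5+195)
sc=lambda p:((p[0]+.5)/4-.5+250,(p[1]+.5)/4-.5+210)
pc=lambda p:((p[0]+.5)/7-.5+400,(p[1]+.5)/7-.5+280)
cor=[ray(t,tc(p),.008) for p in[(113,35),(432,87),(358,550),(30,492)]]
for i in range(4): print(cor[i],np.linalg.norm(cor[i]-cor[(i+1)%4]))
m=np.mean(cor,0); ax=(cor[0]+cor[1]-cor[2]-cor[3])[:2]; ax/=np.linalg.norm(ax); yaw=np.arctan2(ax[1],ax[0])
print("center",m,"axis est",m[:2]-.03*ax,"yaw",yaw)
hub=ray(t,tc((216,346)),.056); hole=ray(t,tc((149,434)),.045)
print("hub",hub,"hole",hole,np.linalg.norm((hub-hole)[:2]), "ang",np.arctan2(*(hole-hub)[[1,0]])-yaw)
print("pred hole",m[:2]-.03*ax+.055*np.array([np.cos(yaw+2.64),np.sin(yaw+2.64)]))
print("scene hub",ray(s,sc((213,124)),.056),"hole",ray(s,sc((132,147)),.045))
sco=[ray(s,sc(p),.008) for p in[(196,303),(36,180)]];print("scene corners",sco)
foot=[ray(t,pc(p),.003) for p in [(165,130),(342,65),(410,250),(225,318)]]
for i in range(4): print(foot[i],np.linalg.norm(foot[i]-foot[(i+1)%4]))
print("foot c",np.mean(foot,0))
g=[ray(t,pc(p),.078) for p in [(330,140),(362,140),(372,262),(330,264)]]
for i in range(4): print(g[i],np.linalg.norm(g[i]-g[(i+1)%4]))
print("grip c",np.mean(g,0))
E
```

```text
[ 0.71244839 -0.08707186  0.008     ] 0.16525611564417556
[ 0.68297635 -0.24967869  0.008     ] 0.23649913316259433
[ 0.45014156 -0.20820822  0.008     ] 0.16700625199097452
[ 0.48087874 -0.0440549   0.008     ] 0.23553122805564347
center [ 0.58161126 -0.14725342  0.008     ] axis est [ 0.55209573 -0.14188376] yaw -0.17995823849703807
hub [ 0.55153441 -0.14073621  0.056     ] hole [ 0.50965077 -0.10721338  0.045     ] 0.053647170564530666 ang 2.6465783703031414
pred hole [ 0.50938291 -0.10723386]
scene hub [ 0.55263206 -0.14436536  0.056     ] hole [ 0.51302752 -0.10850474  0.045     ]
scene corners [array([ 0.45218354, -0.21242212,  0.008     ]), array([ 0.48328881, -0.04661937,  0.008     ])]
[ 0.49445232 -0.40153261  0.003     ] 0.059704260219777004
[ 0.51414262 -0.45789652  0.003     ] 0.06113694847728165
[ 0.45605284 -0.47695705  0.003     ] 0.0620679977213269
[ 0.4356131  -0.41835113  0.003     ] 0.061195714619701976
foot c [ 0.47506522 -0.43868432  0.003     ]
[ 0.49314318 -0.43465105  0.078     ] 0.009322494073350755
[ 0.49302671 -0.44397282  0.078     ] 0.035403148600603396
[ 0.45765712 -0.44551384  0.078     ] 0.012223141813338289
[ 0.45722373 -0.43329839  0.078     ] 0.03594491468678451
grip c [ 0.47526268 -0.43935902  0.078     ]
```

Emit:
apply_moves(moves=[{"hand": 0.05,"linear": [0.06,-0.007,0],"twist": 8},{"hand": 0.05,"linear": [0.12,-0.014,0],"twist": 16},{"hand": 0.05,"linear": [0.18,-0.02,0],"twist": 22},{"hand": 0.05,"linear": [0.24,-0.027,0.03],"twist": 22},{"hand": 0.05,"linear": [0.251,-0.0284,0.08],"twist": 22},{"hand": 0.05,"linear": [0.251,-0.0284,0.12],"twist": 22},{"hand": 0.05,"linear": [0.251,-0.0284,0.12],"twist": 22},{"hand": 0.05,"linear": [0.251,-0.0284,0.12],"twist": 22}])

```text
time_s: 1.2
ee_pos: [0.4753, -0.4404, 0.1128]
tool_rot: [[0.999, 0.041, 0.001], [0.041, -0.999, -0.001], [0.001, 0.001, -1.0]]
ft_force: [-0.1, -0.5, 0.4]
width: 0.0499
```

```bash
python3 - <<'E'
from rig import cams,telemetry
import pickle,numpy as np
from h import *
st=telemetry.state(); print(st["ee_pos"],st["tool_rot"].round(4),st["width"],st["ft_force"],st["time_s"])
C={n:cams.snapshot(n) for n in("scene","top")}
pickle.dump(C,open("C1.pkl","wb"))
for n in C: 
    u=proj(C[n],st["ee_pos"])[0]; print(n,u)
    x,y=u.astype(int); x0,y0=max(x-60,0),max(y-45,0)
    cv2.imwrite(f"pics/{n}1.png",cv2.resize(C[n]["img"][y0:y0+90,x0:x0+120],None,fx=6,fy=6,interpolation=cv2.INTER_CUBIC)); print(x0,y0)
E
```

```text
[ 0.47534667 -0.44042192  0.11283361] [[ 0.9991  0.0414  0.0012]
 [ 0.0414 -0.9991 -0.0014]
 [ 0.0011  0.0014 -1.    ]] 0.04991176777489291 [-0.06639645 -0.5023638   0.4141821 ] 1.2
scene [384.98596646 284.40729769]
324 239
top [454.41323656 309.15084089]
394 264
```

View pics/scene1.png

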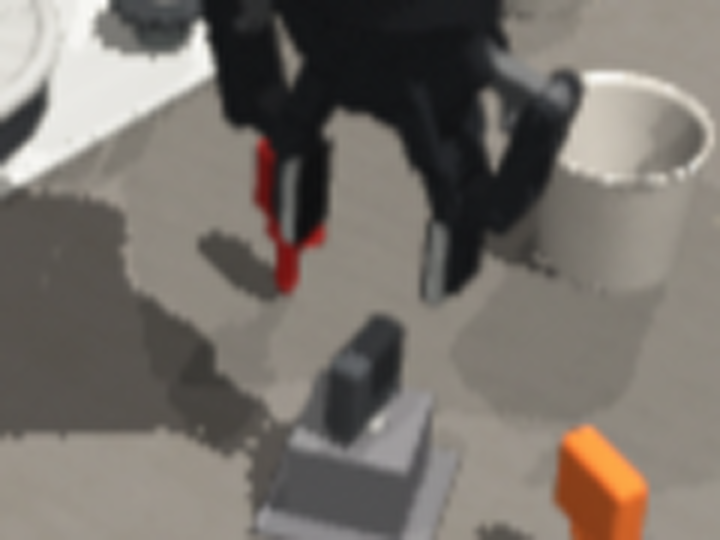

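View pics/top1.png

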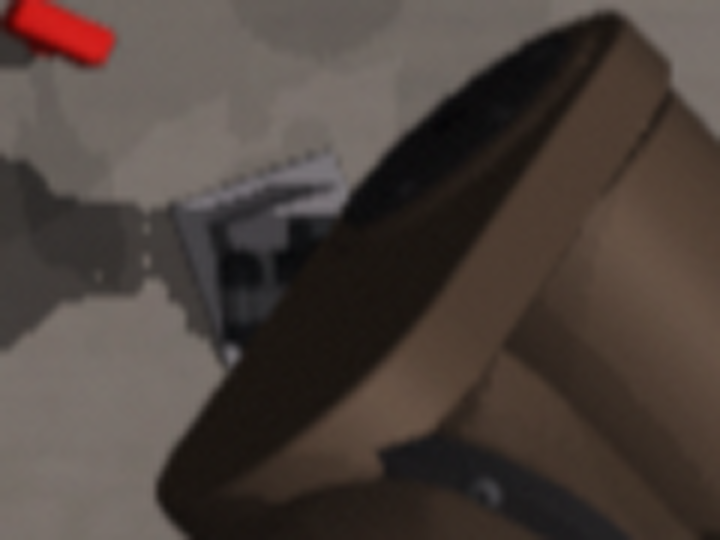

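```bash
python3 - <<'E'
import pickle
from h import *
C=pickle.load(open("C1.pkl","rb"));s=C["scene"]
q=lambda p:((p[0]+.5)/6-.5+324,(p[1]+.5)/6-.5+239)
for p in [(330,362),(357,380),(405,330),(378,316),(367,347)]: print(ray(s,q(p),.078))
for y in(.025,-.025): print((proj(s,[.4753,-.4404+y,.1128])-[324,239])*6, (proj(s,[.4753,-.4404+y,.1168])-[324,239])*6)
E
```

```text
[ 0.46195208 -0.43478007  0.078     ]
[ 0.45976454 -0.44765318  0.078     ]
[ 0.49290577 -0.44716811  0.078     ]
[ 0.49350761 -0.43521924  0.078     ]
[ 0.47676989 -0.4410815   0.078     ]
[[306.78714817 245.21591346]] [[307.25376594 236.65863672]]
[[426.19866308 300.55797191]] [[426.92747951 291.91208602]]
```

Emit:
apply_moves(moves=[{"hand": 0.04,"linear": [0.0007,0,0.03],"twist": 0.5},{"hand": 0.035,"linear": [0.0007,0,0.055],"twist": 0.5},{"hand": 0.035,"linear": [0.0007,0,0.063],"twist": 0.5},{"hand": 0.03,"linear": [0.0007,0,0.063],"twist": 0.5},{"hand": 0.01,"linear": [0.0007,0,0.063],"twist": 0.5},{"hand": 0.0,"linear": [0.0007,0,0.063],"twist": 0.5},{"hand": 0.0,"linear": [0.0007,0,0.063],"twist": 0.5},{"hand": 0.0,"linear": [0.0007,0,0.063],"twist": 0.5},{"hand": 0.0,"linear": [0.0007,0,0.063],"twist": 0.5}])

```text
time_s: 2.42
ee_pos: [0.4762, -0.4402, 0.0498]
tool_rot: [[0.999, 0.033, 0.001], [0.033, -0.999, -0.002], [0.001, 0.002, -1.0]]
ft_force: [-0.9, -0.0, 6.3]
width: 0.0132
```

Emit:
apply_moves(moves=[{"hand": 0.0,"linear": [0,0,-0.01],"twist": 0},{"hand": 0.0,"linear": [0,0,-0.03],"twist": 0},{"hand": 0.0,"linear": [0,0,-0.06],"twist": 0},{"hand": 0.0,"linear": [0,0,-0.09],"twist": 0},{"hand": 0.0,"linear": [0,0,-0.1],"twist": 0},{"hand": 0.0,"linear": [0,0,-0.1],"twist": 0}])

```text
time_s: 3.18
ee_pos: [0.4758, -0.4397, 0.149]
tool_rot: [[0.999, 0.033, 0.001], [0.033, -0.999, -0.001], [0.001, 0.001, -1.0]]
ft_force: [0.6, -0.3, -1.4]
width: 0.0131
```

```bash
python3 - <<'E'
from rig import cams,telemetry
import pickle,numpy as np
from h import *
st=telemetry.state(); print(st["ee_pos"],st["tool_rot"].round(4),st["width"],st["ft_force"],st["time_s"])
C={n:cams.snapshot(n) for n in("scene",)}
pickle.dump(C,open("C2.pkl","wb"))
for n in C: 
    u=proj(C[n],st["ee_pos"])[0]; print(n,u)
    x,y=u.astype(int); x0,y0=max(x-60,0),max(y-35,0)
    cv2.imwrite(f"pics/{n}2.png",cv2.resize(C[n]["img"][y0:y0+90,x0:x0+120],None,fx=6,fy=6,interpolation=cv2.INTER_CUBIC)); print(x0,y0)
    e=st["ee_pos"]; 
    for dz in (.078-.0498,.04-.0498,.01-.0498): print((proj(C[n],e+[0,0,dz])-[x0,y0])*6)
E
```

```text
[ 0.47582427 -0.43967988  0.14903246] [[ 9.995e-01  3.310e-02  9.000e-04]
 [ 3.310e-02 -9.995e-01 -1.000e-03]
 [ 8.000e-04  1.000e-03 -1.000e+00]] 0.013061483505977774 [ 0.63981358 -0.28482276 -1.37012031] 3.175
scene [385.71990181 270.9625085 ]
325 235
[[368.71346531 151.98932984]]
[[362.82286866 237.49941145]]
[[358.33587553 302.63426471]]
```

View pics/scene2.png

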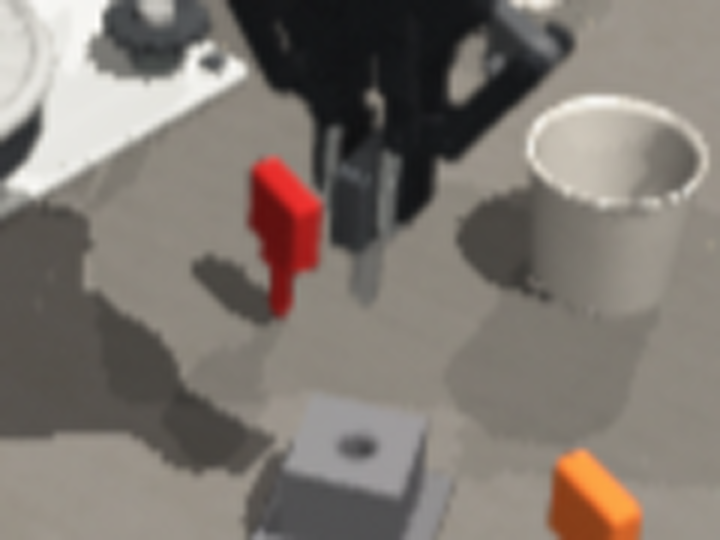

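Emit:
apply_moves(moves=[{"hand": 0.0,"linear": [0.005,-0.035,0],"twist": 0},{"hand": 0.0,"linear": [0.012,-0.085,0],"twist": 0},{"hand": 0.0,"linear": [0.02,-0.14,0],"twist": 0},{"hand": 0.0,"linear": [0.028,-0.195,0],"twist": 0},{"hand": 0.0,"linear": [0.035,-0.25,0],"twist": 0},{"hand": 0.0,"linear": [0.041,-0.3,0],"twist": 0},{"hand": 0.0,"linear": [0.046,-0.3312,0.0],"twist": 0},{"hand": 0.0,"linear": [0.046,-0.3312,0.03],"twist": 0},{"hand": 0.0,"linear": [0.046,-0.3312,0.05],"twist": 0},{"hand": 0.0,"linear": [0.046,-0.3312,0.054],"twist": 0},{"hand": 0.0,"linear": [0.046,-0.3312,0.054],"twist": 0}])

```text
time_s: 4.6
ee_pos: [0.5106, -0.1072, 0.094]
tool_rot: [[0.999, 0.033, -0.001], [0.033, -0.999, 0.0], [-0.001, -0.0, -1.0]]
ft_force: [-0.3, 0.1, -0.9]
width: 0.0131
```

```bash
cat > look.py <<'E'
import sys
from rig import cams,telemetry
import pickle,numpy as np
from h import *
tag=sys.argv[1]
st=telemetry.state(); print(st["ee_pos"],st["tool_rot"].round(4)[:,2],st["width"],st["ft_force"],st["time_s"])
C={n:cams.snapshot(n) for n in("scene","top")}
pickle.dump(C,open(f"C{tag}.pkl","wb"))
for n in C: 
    e=st["ee_pos"]; tip=e-[0,0,.0398]
    u=proj(C[n],tip)[0]; print(n,u)
    x,y=u.astype(int); x0,y0=max(x-40,0),max(y-30,0)
    cv2.imwrite(f"pics/{n}{tag}.png",cv2.resize(C[n]["img"][y0:y0+60,x0:x0+80],None,fx=9,fy=9,interpolation=cv2.INTER_CUBIC)); print(x0,y0,(u-[x0,y0]+.5)*9)
E
python3 look.py 3
```

```text
[ 0.51063384 -0.10716061  0.09403705] [-9.e-04  2.e-04 -1.e+00] 0.013118309476229965 [-0.34589468  0.11555252 -0.85319536] 4.6
scene [281.4010324  243.74573396]
241 213 [368.10929162 281.21160561]
top [288.08224609 292.85593621]
248 262 [365.24021483 282.2034259 ]
```

View pics/scene3.png

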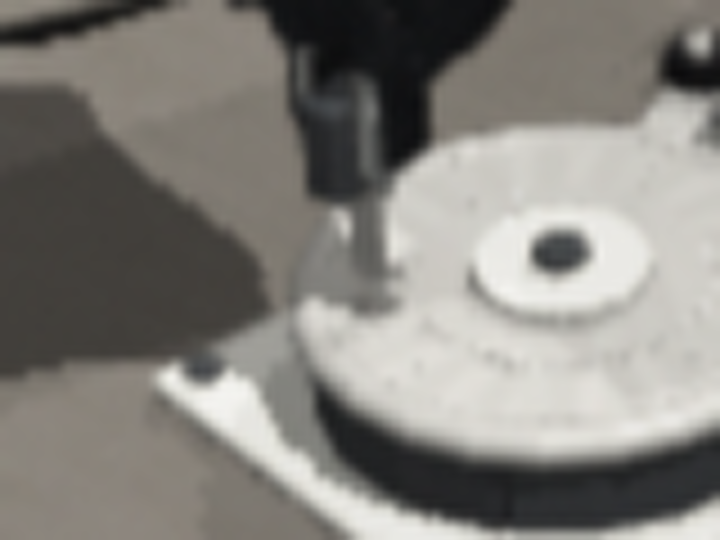

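View pics/top3.png

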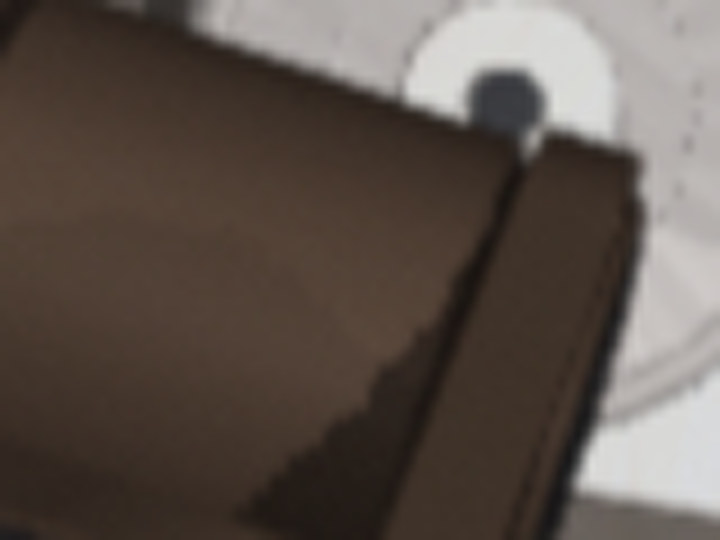

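```bash
python3 - <<'E'
import pickle,cv2,numpy as np
a=pickle.load(open("C0.pkl","rb"));b=pickle.load(open("C3.pkl","rb"))
c=lambda C:cv2.resize(C["scene"]["img"][222:262,268:304],None,fx=11,fy=11,interpolation=cv2.INTER_CUBIC)
im=np.hstack([c(a),c(b)]); cv2.imwrite("pics/cmp3.png",im)
t=a["top"]["img"][285:302,280:298]; g=cv2.cvtColor(t,cv2.COLOR_BGR2GRAY).astype(float)
w=np.clip(np.median(g)-15-g,0,None); ys,xs=np.mgrid[285:302,280:298]; print("top hole",(w*xs).sum()/w.sum(),(w*ys).sum()/w.sum())
print(cv2.cvtColor(a["scene"]["img"][240:254,274:294],cv2.COLOR_BGR2GRAY))
E
```

```text
top hole 288.1554802955665 293.6539408866995
[[175 222 241 244 240 241 241 241 242 242 243 243 243 242 241 241 241 241
  243 245]
 [191 233 244 241 240 241 241 241 241 241 240 240 240 237 240 240 241 242
  242 246]
 [217 239 244 242 243 243 242 242 241 239 235 235 238 238 240 241 241 241
  239 234]
 [228 240 242 242 242 241 241 242 241 240 238 237 237 240 240 240 241 240
  235 204]
 [228 240 242 242 242 242 241 242 242 239 238 239 236 240 240 240 241 240
  233 181]
 [228 240 242 241 241 240 238 232 229 221 221 232 238 240 240 240 240 239
  232 205]
 [227 240 242 241 240 236 219 197 190 177 177 213 239 240 240 240 240 240
  236 227]
 [227 239 241 242 241 235 205 177 169 162 187 221 239 240 239 239 240 240
  238 231]
 [219 235 239 239 240 238 228 211 201 218 229 235 240 238 231 234 235 235
  234 231]
 [194 223 233 235 235 235 234 229 227 230 234 235 235 230 219 221 230 231
  231 231]
 [165 204 226 231 227 231 228 229 232 231 232 232 231 228 227 223 222 227
  231 231]
 [149 184 216 228 227 230 229 231 232 232 231 231 231 232 233 232 229 230
  230 227]
 [138 163 202 222 229 229 228 231 231 231 232 232 233 234 235 235 234 232
  230 227]
 [146 147 180 205 222 228 228 228 231 232 234 234 233 228 233 233 232 231
  231 232]]
```

View pics/cmp3.png

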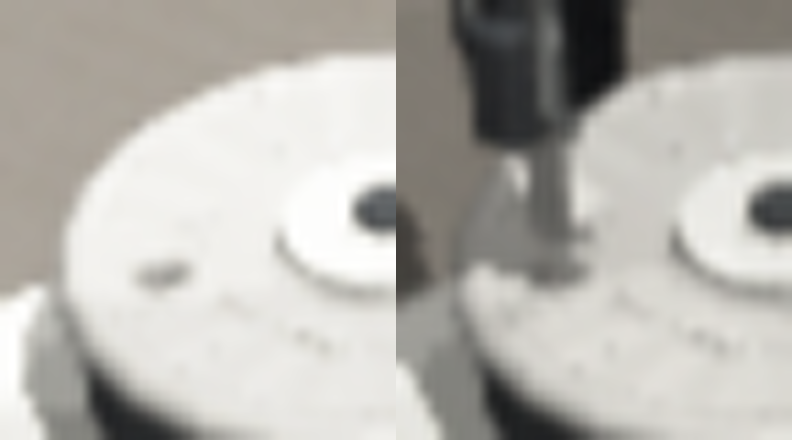

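```bash
python3 - <<'E'
import pickle
from h import *
C=pickle.load(open("C0.pkl","rb"));s=C["scene"];t=C["top"]
print(ray(s,(282.2,246.6),.045),ray(s,(282.2,247.1),.045),ray(t,(288.155,293.654),.045))
print(proj(s,[.5106,-.1072,.045]),proj(s,[.5106,-.1072,.0542]))
E
```

```text
[ 0.51162991 -0.10827854  0.045     ] [ 0.50999884 -0.10973783  0.045     ] [ 0.50880213 -0.10651853  0.045     ]
[[281.62398339 246.64072304]] [[281.40452709 243.76891343]]
```

Emit:
apply_moves(moves=[{"hand": 0.0,"linear": [0,0,0.006],"twist": 0},{"hand": 0.0,"linear": [0,0,0.01],"twist": 0},{"hand": 0.0,"linear": [0,0,0.012],"twist": 0},{"hand": 0.0,"linear": [0,0,0.012],"twist": 0}])

```text
time_s: 5.2
ee_pos: [0.5107, -0.1071, 0.0822]
tool_rot: [[0.999, 0.033, -0.0], [0.033, -0.999, -0.0], [-0.0, 0.0, -1.0]]
ft_force: [1.0, 0.6, -1.1]
width: 0.0133
```

Emit:
apply_moves(moves=[{"hand": 0.0,"linear": [0,0,0.002],"twist": 0},{"hand": 0.0,"linear": [0,0,0.004],"twist": 0},{"hand": 0.0,"linear": [0,0,0.006],"twist": 0},{"hand": 0.0,"linear": [0,0,0.006],"twist": 0}])

```text
time_s: 5.7
ee_pos: [0.5107, -0.1071, 0.0761]
tool_rot: [[0.999, 0.033, -0.0], [0.033, -0.999, 0.0], [-0.0, -0.0, -1.0]]
ft_force: [0.3, 0.1, -2.1]
width: 0.013
```

Emit:
apply_moves(moves=[{"hand": 0.0,"linear": [0,0,0.002],"twist": 0},{"hand": 0.0,"linear": [0,0,0.0035],"twist": 0},{"hand": 0.0,"linear": [0,0,0.0045],"twist": 0},{"hand": 0.0,"linear": [0,0,0.0045],"twist": 0}])

```text
time_s: 6.2
ee_pos: [0.5107, -0.1071, 0.0718]
tool_rot: [[0.999, 0.033, -0.0], [0.033, -0.999, -0.0], [-0.0, 0.0, -1.0]]
ft_force: [-0.4, -0.1, -1.8]
width: 0.0129
```

Emit:
apply_moves(moves=[{"hand": 0.0,"linear": [0,0,0.0005],"twist": 0},{"hand": 0.0,"linear": [0,0,0.001],"twist": 0},{"hand": 0.0,"linear": [0,0,0.001],"twist": 0}])

```text
time_s: 6.58
ee_pos: [0.5109, -0.1071, 0.0714]
tool_rot: [[0.999, 0.033, 0.001], [0.033, -0.999, -0.0], [0.001, 0.0, -1.0]]
ft_force: [-2.5, 0.3, 9.5]
width: 0.013
```

```bash
cat > arc.py <<'E'
import sys,numpy as np
from rig import telemetry
# args: cx cy r  phi_list...  start cmd xy = given by args
cx,cy,r,sx,sy=map(float,sys.argv[1:6]); phis=list(map(float,sys.argv[6:]))
R=telemetry.state()["tool_rot"]
for p in phis:
    d=np.array([cx+r*np.cos(p)-sx,cy+r*np.sin(p)-sy,0]); l=R.T@d; print(p,np.round(l[:2],4), l[2].round(5))
E
python3 arc.py .5527 -.1418 .055 .5107 -.1071 2.5 2.56 2.63 2.70 2.77 2.84 2.91 2.98
```

```text
2.5 [-0.0021  0.0017] -0.0
2.56 [-0.0041  0.0044] -0.0
2.63 [-0.0062  0.0076] -0.0
2.7 [-0.0081  0.0109] -0.0
2.77 [-0.0097  0.0144] -0.0
2.84 [-0.0111  0.018 ] -0.0
2.91 [-0.0123  0.0217] -0.0
2.98 [-0.0131  0.0254] -0.0
```

Emit:
apply_moves(moves=[{"hand": 0.0,"linear": [0,0,-0.0012],"twist": 0},{"hand": 0.0,"linear": [-0.0021,0.0017,-0.0012],"twist": 0},{"hand": 0.0,"linear": [-0.0041,0.0044,-0.0012],"twist": 0},{"hand": 0.0,"linear": [-0.0062,0.0076,-0.0012],"twist": 0},{"hand": 0.0,"linear": [-0.0062,0.0076,-0.0012],"twist": 0}])

```text
time_s: 7.2
ee_pos: [0.505, -0.1152, 0.072]
tool_rot: [[0.999, 0.033, 0.001], [0.033, -0.999, -0.0], [0.001, 0.0, -1.0]]
ft_force: [3.4, 2.0, -1.7]
width: 0.013
```

Emit:
apply_moves(moves=[{"hand": 0.0,"linear": [-0.0019,0.0033,0],"twist": 0},{"hand": 0.0,"linear": [-0.0035,0.0068,0],"twist": 0},{"hand": 0.0,"linear": [-0.0049,0.0104,0],"twist": 0},{"hand": 0.0,"linear": [-0.0061,0.0141,0],"twist": 0},{"hand": 0.0,"linear": [-0.0069,0.0178,0],"twist": 0},{"hand": 0.0,"linear": [-0.0069,0.0178,0],"twist": 0}])

```text
time_s: 7.95
ee_pos: [0.4987, -0.1329, 0.072]
tool_rot: [[0.999, 0.033, 0.0], [0.033, -0.999, 0.0], [0.0, -0.0, -1.0]]
ft_force: [4.6, 4.4, -0.1]
width: 0.0135
```

```bash
python3 arc.py .5529 -.1418 .055 .4985 -.1329 3.05 3.1 3.14 3.16 3.18 3.2 3.22 3.24 3.26 3.28 3.3 3.32 3.34 3.36 3.38 3.4 3.42 3.44 3.46 3.48 3.5 3.52 3.54 3.56 3.58 3.6 3.62 3.64 3.66 3.68 3.7 3.72
```

```text
3.05 [-0.0005  0.0039] -0.0
3.1 [-0.0008  0.0066] -0.0
3.14 [-0.0009  0.0088] -0.0
3.16 [-0.0009  0.0099] -0.0
3.18 [-0.0009  0.011 ] -0.0
3.2 [-0.0009  0.0121] -0.0
3.22 [-0.0009  0.0132] -0.0
3.24 [-0.0008  0.0143] -0.0
3.26 [-0.0007  0.0154] -0.0
3.28 [-0.0006  0.0165] -0.0
3.3 [-0.0005  0.0176] -0.0
3.32 [-0.0003  0.0187] -0.0
3.34 [-0.0002  0.0197] -0.0
3.36 [0.     0.0208] -0.0
3.38 [0.0002 0.0219] -0.0
3.4 [0.0005 0.023 ] -0.0
3.42 [0.0007 0.0241] -0.0
3.44 [0.001  0.0251] -0.0
3.46 [0.0013 0.0262] -0.0
3.48 [0.0016 0.0272] -0.0
3.5 [0.002  0.0283] -0.0
3.52 [0.0023 0.0293] -0.0
3.54 [0.0027 0.0303] -0.0
3.56 [0.0031 0.0314] -0.0
3.58 [0.0035 0.0324] -0.0
3.6 [0.004  0.0334] -0.0
3.62 [0.0045 0.0344] -0.0
3.64 [0.0049 0.0354] -0.0
3.66 [0.0054 0.0363] -0.0
3.68 [0.006  0.0373] -0.0
3.7 [0.0065 0.0383] -0.0
3.72 [0.0071 0.0392] -0.0
```

Emit:
apply_moves(moves=[{"hand": 0.0,"linear": [-0.0003,0.002,0],"twist": 0},{"hand": 0.0,"linear": [-0.0005,0.0039,0],"twist": 0},{"hand": 0.0,"linear": [-0.0008,0.0066,0],"twist": 0},{"hand": 0.0,"linear": [-0.0009,0.0088,0.0],"twist": 0},{"hand": 0.0,"linear": [-0.0009,0.0099,0.0006],"twist": 0},{"hand": 0.0,"linear": [-0.0009,0.011,0.0012],"twist": 0},{"hand": 0.0,"linear": [-0.0009,0.011,0.0012],"twist": 0}])

```text
time_s: 8.82
ee_pos: [0.4978, -0.143, 0.0714]
tool_rot: [[0.999, 0.033, -0.0], [0.033, -0.999, 0.001], [-0.0, -0.001, -1.0]]
ft_force: [2.7, 10.1, 10.9]
width: 0.0128
```

Emit:
apply_moves(moves=[{"hand": 0.0,"linear": [0,0.0011,0],"twist": 0},{"hand": 0.0,"linear": [0,0.0022,0],"twist": 0}])

```text
time_s: 9.07
ee_pos: [0.4979, -0.145, 0.0714]
tool_rot: [[0.999, 0.033, -0.0], [0.033, -0.999, 0.001], [-0.0, -0.001, -1.0]]
ft_force: [2.9, 12.3, 10.8]
width: 0.0126
```

Emit:
apply_moves(moves=[{"hand": 0.0,"linear": [0.0001,0.0011,0],"twist": 0},{"hand": 0.0,"linear": [0.0002,0.0022,0],"twist": 0}])

```text
time_s: 9.32
ee_pos: [0.4981, -0.1471, 0.0714]
tool_rot: [[0.999, 0.033, -0.0], [0.033, -0.999, 0.002], [-0.0, -0.002, -1.0]]
ft_force: [2.5, 13.4, 10.9]
width: 0.0133
```

Emit:
apply_moves(moves=[{"hand": 0.0,"linear": [0.0001,0.0011,0],"twist": 0},{"hand": 0.0,"linear": [0.0002,0.0022,0],"twist": 0}])

```text
time_s: 9.57
ee_pos: [0.4983, -0.1493, 0.0714]
tool_rot: [[0.999, 0.033, -0.001], [0.033, -0.999, 0.002], [-0.0, -0.002, -1.0]]
ft_force: [2.3, 12.2, 10.0]
width: 0.0129
```

Emit:
apply_moves(moves=[{"hand": 0.0,"linear": [0.0001,0.0011,0],"twist": 0},{"hand": 0.0,"linear": [0.0003,0.0021,0],"twist": 0}])

```text
time_s: 9.82
ee_pos: [0.4987, -0.1517, 0.0711]
tool_rot: [[0.999, 0.033, -0.001], [0.033, -0.999, 0.001], [-0.001, -0.001, -1.0]]
ft_force: [2.5, 8.7, 5.2]
width: 0.0131
```

Emit:
apply_moves(moves=[{"hand": 0.0,"linear": [0.0002,0.0011,0],"twist": 0},{"hand": 0.0,"linear": [0.0004,0.0022,0],"twist": 0}])

```text
time_s: 10.07
ee_pos: [0.4991, -0.1541, 0.0709]
tool_rot: [[0.999, 0.033, -0.001], [0.033, -0.999, 0.001], [-0.001, -0.001, -1.0]]
ft_force: [1.1, 7.5, 2.6]
width: 0.0129
```

Emit:
apply_moves(moves=[{"hand": 0.0,"linear": [0.0002,0.0005,0.0005],"twist": 0},{"hand": 0.0,"linear": [0.0002,0.0008,0.001],"twist": 0},{"hand": 0.0,"linear": [0.0002,0.0008,0.001],"twist": 0}])

```text
time_s: 10.45
ee_pos: [0.499, -0.1549, 0.0697]
tool_rot: [[0.999, 0.033, -0.002], [0.033, -0.999, 0.001], [-0.002, -0.001, -1.0]]
ft_force: [1.7, 6.0, 3.1]
width: 0.0129
```

Emit:
apply_moves(moves=[{"hand": 0.0,"linear": [0.0001,0.0003,0.001],"twist": 0},{"hand": 0.0,"linear": [0.0001,0.0003,0.002],"twist": 0},{"hand": 0.0,"linear": [0.0001,0.0003,0.002],"twist": 0}])

```text
time_s: 10.82
ee_pos: [0.499, -0.1551, 0.0677]
tool_rot: [[0.999, 0.033, -0.002], [0.033, -0.999, 0.001], [-0.002, -0.001, -1.0]]
ft_force: [1.6, 7.4, 1.2]
width: 0.0127
```

Emit:
apply_moves(moves=[{"hand": 0.0,"linear": [0,0,0.001],"twist": 0},{"hand": 0.0,"linear": [0,0,0.002],"twist": 0},{"hand": 0.0,"linear": [0,0,0.003],"twist": 0},{"hand": 0.0,"linear": [0,0,0.003],"twist": 0}])

```text
time_s: 11.32
ee_pos: [0.499, -0.1551, 0.0647]
tool_rot: [[0.999, 0.033, -0.002], [0.033, -0.999, 0.001], [-0.002, -0.001, -1.0]]
ft_force: [1.9, 7.0, 1.6]
width: 0.0128
```

Emit:
apply_moves(moves=[{"hand": 0.0,"linear": [0,0,0.0015],"twist": 0},{"hand": 0.0,"linear": [0,0,0.003],"twist": 0},{"hand": 0.0,"linear": [0,0,0.0045],"twist": 0},{"hand": 0.0,"linear": [0,0,0.006],"twist": 0},{"hand": 0.0,"linear": [0,0,0.006],"twist": 0}])

```text
time_s: 11.95
ee_pos: [0.499, -0.1551, 0.0586]
tool_rot: [[0.999, 0.033, -0.002], [0.033, -0.999, 0.001], [-0.002, -0.001, -1.0]]
ft_force: [0.5, 7.0, 0.4]
width: 0.0129
```

Emit:
apply_moves(moves=[{"hand": 0.0,"linear": [0,0,0.0015],"twist": 0},{"hand": 0.0,"linear": [0,0,0.003],"twist": 0},{"hand": 0.0,"linear": [0,0,0.003],"twist": 0}])

```text
time_s: 12.32
ee_pos: [0.499, -0.1551, 0.0556]
tool_rot: [[0.999, 0.033, -0.002], [0.033, -0.999, 0.001], [-0.002, -0.001, -1.0]]
ft_force: [0.7, 5.7, 1.5]
width: 0.0136
```

Emit:
apply_moves(moves=[{"hand": 0.0,"linear": [0,0,0.0007],"twist": 0},{"hand": 0.0,"linear": [0,0,0.0012],"twist": 0},{"hand": 0.0,"linear": [0,0,0.0012],"twist": 0}])

```text
time_s: 12.7
ee_pos: [0.499, -0.1552, 0.0548]
tool_rot: [[0.999, 0.033, -0.002], [0.033, -0.999, 0.001], [-0.002, -0.001, -1.0]]
ft_force: [-0.4, 6.7, 6.1]
width: 0.0127
```

Emit:
apply_moves(moves=[{"hand": 0.0,"linear": [0,-0.0003,-0.0003],"twist": 0},{"hand": 0.0,"linear": [0,-0.0006,-0.0003],"twist": 0},{"hand": 0.0,"linear": [0,-0.0006,-0.0003],"twist": 0}])

```text
time_s: 13.08
ee_pos: [0.4989, -0.1547, 0.0548]
tool_rot: [[0.999, 0.033, -0.002], [0.033, -0.999, 0.001], [-0.002, -0.001, -1.0]]
ft_force: [-1.1, 5.0, 3.1]
width: 0.0132
```

Emit:
apply_moves(moves=[{"hand": 0.0,"linear": [0,-0.0003,0],"twist": 0},{"hand": 0.0,"linear": [0,-0.0006,0],"twist": 0},{"hand": 0.0,"linear": [0,-0.0006,0],"twist": 0}])

```text
time_s: 13.45
ee_pos: [0.4991, -0.1545, 0.0548]
tool_rot: [[0.999, 0.033, -0.002], [0.033, -0.999, 0.001], [-0.002, -0.001, -1.0]]
ft_force: [-2.8, 4.1, 3.7]
width: 0.0131
```

Emit:
apply_moves(moves=[{"hand": 0.0,"linear": [0.0001,-0.0003,0],"twist": 0},{"hand": 0.0,"linear": [0.0001,-0.0003,0],"twist": 0}])

```text
time_s: 13.7
ee_pos: [0.4991, -0.1543, 0.0548]
tool_rot: [[0.999, 0.033, -0.001], [0.033, -0.999, 0.0], [-0.001, -0.0, -1.0]]
ft_force: [-5.3, 1.8, 3.4]
width: 0.0133
```

Emit:
apply_moves(moves=[{"hand": 0.018,"linear": [0,0,0],"twist": 0},{"hand": 0.024,"linear": [0,0,0],"twist": 0},{"hand": 0.03,"linear": [0,0,0],"twist": 0},{"hand": 0.034,"linear": [0,0,0],"twist": 0},{"hand": 0.034,"linear": [0,0,0],"twist": 0}])

```text
time_s: 14.32
ee_pos: [0.4999, -0.1544, 0.0549]
tool_rot: [[0.999, 0.033, 0.0], [0.033, -0.999, -0.0], [0.0, 0.0, -1.0]]
ft_force: [0.4, -0.2, 0.1]
width: 0.0342
```

Emit:
apply_moves(moves=[{"hand": 0.034,"linear": [0,0,-0.01],"twist": 0},{"hand": 0.034,"linear": [0,0,-0.03],"twist": 0},{"hand": 0.034,"linear": [0,0,-0.07],"twist": 0},{"hand": 0.034,"linear": [0,0,-0.12],"twist": 0},{"hand": 0.034,"linear": [0,0.05,-0.15],"twist": 0},{"hand": 0.034,"linear": [0,0.1,-0.15],"twist": 0},{"hand": 0.034,"linear": [0,0.15,-0.15],"twist": 0},{"hand": 0.034,"linear": [0,0.2,-0.15],"twist": 0},{"hand": 0.034,"linear": [0,0.25,-0.15],"twist": 0},{"hand": 0.034,"linear": [0,0.25,-0.15],"twist": 0}])

```text
time_s: 15.58
ee_pos: [0.5074, -0.4071, 0.205]
tool_rot: [[1.0, 0.03, 0.0], [0.03, -1.0, -0.001], [0.0, 0.001, -1.0]]
ft_force: [-0.5, 0.0, -0.8]
width: 0.034
```

```bash
python3 - <<'E'
from rig import cams
import cv2,pickle,numpy as np
C={n:cams.snapshot(n) for n in("scene","top")}; pickle.dump(C,open("C9.pkl","wb"))
a=cv2.resize(C["scene"]["img"][195:295,240:380],None,fx=5.5,fy=5.5,interpolation=cv2.INTER_CUBIC)
b=cv2.resize(C["top"]["img"][195:330,255:355],None,fx=4.4,fy=4.4,interpolation=cv2.INTER_CUBIC)
cv2.imwrite("pics/s9.png",a);cv2.imwrite("pics/t9.png",b);cv2.imwrite("pics/t9f.png",C["top"]["img"])
E
```

```text
(no output)
```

View pics/s9.png

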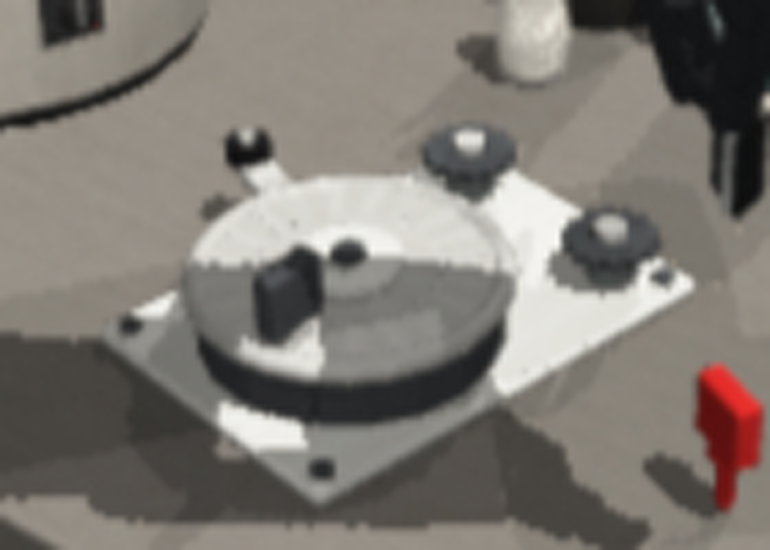

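View pics/t9.png

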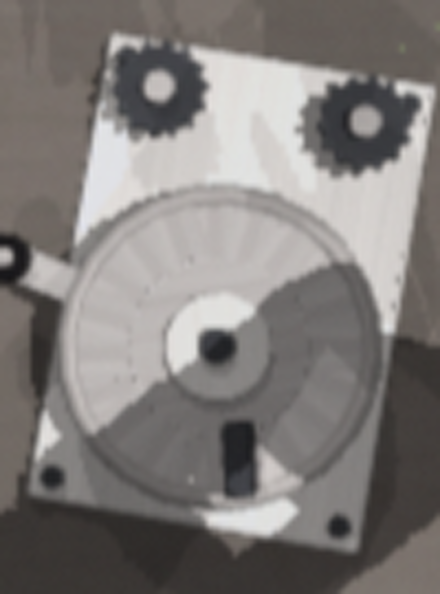

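View pics/t9f.png

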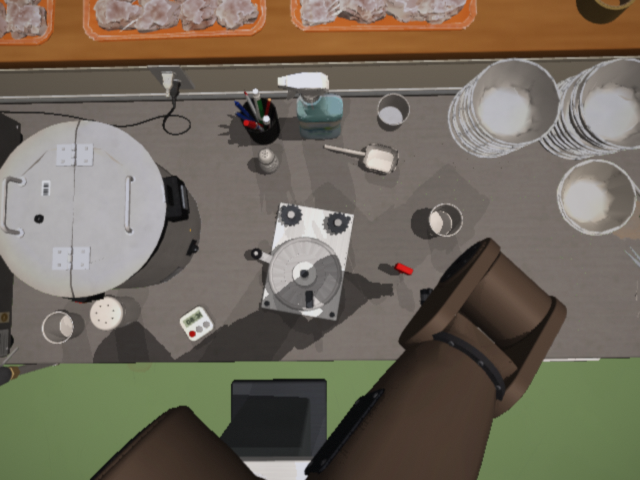

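The pin stands in the wheel at top-crop (238,458). The roller arm has swung round to (5,257), so the wheel is staying turned back, and the bystanders look unmoved. I'll check the heights and the angle, then hand in.

```bash
python3 - <<'E'
import pickle
from h import *
from rig import bot,telemetry
C=pickle.load(open("C9.pkl","rb"));s=C["scene"];t=C["top"]
k=lambda p,f,o:((p[0]+.5)/f-.5+o[0],(p[1]+.5)/f-.5+o[1])
T=lambda p,z:ray(t,k(p,4.4,(255,195)),z)
print("grip top c (top cam)",T((239,458),.083))
h=T((216,346),.056)
a=[np.arctan2(*(T(p,.05)-h)[[1,0]]) for p in[(147,126),(5,257)]];print("roller turn",a[1]-a[0])
print("pred grip top ends in s9",[(proj(s,[.4991+d,-.1543,.083])[0]-[240,195]+.5)*5.5 for d in(-.018,.018)])
print("pred grip base front",(proj(s,[.4811,-.1543,.049])[0]-[240,195]+.5)*5.5)
c0=pickle.load(open("C0.pkl","rb"))["top"]["img"]
for n,(x,y) in dict(timer=(197,323),salt=(267,160),cup=(445,220)).items():
    p=cv2.phaseCorrelate(*[cv2.cvtColor(i[y-25:y+25,x-25:x+25],cv2.COLOR_BGR2GRAY).astype(np.float64) for i in(c0,t["img"])]);print(n,p)
E
```

```text
grip top c (top cam) [ 0.49858536 -0.15233491  0.083     ]
roller turn 0.8628400853541605
pred grip top ends in s9 [array([260.83850534, 287.12470512]), array([313.04526829, 249.64000863])]
pred grip base front [265.00121962 347.3309768 ]
timer ((-0.01672416257496323, -0.0995768184738246), 0.849599896923453)
salt ((0.01627465249804061, -0.0338297712275164), 1.0024177691204421)
cup ((0.06500286232554586, -0.09077443873513857), 0.971460104179331)
```

```bash
python3 - <<'E'
from rig import bot
print(bot.finish_job())
E
```

```text
the job is handed in; nothing more can be done
None
```

The tension wheel is locked open, with the steel pin fully home in the lock bore. I handed the job in at about 16 s of the allowed 51 s; it gave no verdict.

**What I did:** I lifted the pin from its stand and lowered it into the wheel's hole until the tip touched the ring. I then turned the wheel anticlockwise with light pressure (about 11 N down) until the force dropped at the bore. I pressed the pin down until the collar met the wheel, about 6 N on the wrist sensor. I let the wheel's load settle onto the bore before opening the fingers, then raised the arm clear.

**Last checks:**
- **Pin height:** the collar met the wheel at a tool height of 54.8 mm, exactly as calculated for fully home. In the last scene picture the grip top's ends are within about 8 enlarged-picture pixels (1.5 real pixels) of where a fully home pin should appear, and its lower front edge is about as close.
- **Wheel angle:** the roller arm has turned about 0.86 rad, inside the 0.7 to 1.3 rad band.
- **Bystanders:** the timer, salt shaker and cup moved by no more than about 0.1 pixel.
- **Robot:** the contact force was near zero after release.

**Disagreements:** the two cameras differed by 2 to 4 mm on the wheel and its hole, so I used corrected averages and the forces I felt. In the last picture the top camera put the grip about 2 mm from the tool's position at release, which is within calibration.

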